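# Carry the tote of loose collets to the inspection stand

### The job

Pick up the longer steel tote, the one with two loose collets in it, by its handle and carry it level to the low rimmed inspection stand, keeping both collets in the tote all the way. Set it down flat on the stand's top, wholly inside the rim, and let go only once it is down.

Things in the scene. Friction and masses are not known exactly. Their poses are not given: they have to be found in the camera images.
- tote_grip (a point): Centre of the handle bar of the longer tote: an open steel tray 140 mm long (148 over its end posts), 90 wide, walls 24 high, 3 thick, dark liner. The bar, 12 mm thick and 16 high, runs level over the tray's middle between posts on the short ends; this point is 78 mm above the underside. x along the bar, y across, z up. About 0.35 kg. (The same tote 100 mm long, empty, is not wanted.)
- stand_floor (a point): Centre of the top surface of the inspection stand, a grey steel riser fixed to the bench, its rubber-lined top 45 mm above the bench. The top is 200 mm long (x) by 150 mm wide (y) inside a rim 4 mm thick that rises 10 mm above it all round. z up.
- big_collet_center (a point): Centre (half-way up) of the bigger loose steel collet in the longer tote: a tapered plug 28 mm across its foot, 32 mm tall, standing free on its wide foot on the tote's floor, on the +y side of the handle. z is its own axis; about 60 g.
- small_collet_center (a point): Centre (half-way up) of the smaller loose steel collet in the longer tote: a tapered plug 20 mm across its foot, 26 mm tall, standing free on its wide foot on the tote's floor, on the -y side of the handle. z is its own axis; about 30 g.
Not all that is in view belongs to the job. What is shaped like the part that bears big_collet_center but green or yellow is not meant. Leave any yellow look-alike of the part that bears tote_grip alone.

How it is judged (in metres and radians):
On the way:
1. the longer tote is lifted off the bench, level, with both collets in it (height (world z) of tote_grip above 0.115 m and angle between tote_grip's own z axis and vertical below 0.35 rad and x of big_collet_center in the frame of tote_grip between -0.072 and 0.072 m and y of big_collet_center in the frame of tote_grip between -0.047 and 0.047 m and z of big_collet_center in the frame of tote_grip between -0.08 and -0.04 m and x of small_collet_center in the frame of tote_grip between -0.072 and 0.072 m and y of small_collet_center in the frame of tote_grip between -0.047 and 0.047 m and z of small_collet_center in the frame of tote_grip between -0.08 and -0.04 m), for 0.2 s.
At the end, for the whole second after the job is handed in: The longer tote stands flat (within 5 degrees, its underside within 5 mm of the stand's top) on the stand, inside its rim, at rest and released, with both collets inside the tote (x of tote_grip in the frame of stand_floor between -0.06 and 0.06 m and y of tote_grip in the frame of stand_floor between -0.06 and 0.06 m and z of tote_grip in the frame of stand_floor between 0.073 and 0.083 m and angle between tote_grip's own z axis and vertical below 0.09 rad and linear speed of tote below 0.02 m/s and x of big_collet_center in the frame of tote_grip between -0.072 and 0.072 m and y of big_collet_center in the frame of tote_grip between -0.047 and 0.047 m and z of big_collet_center in the frame of tote_grip between -0.08 and -0.04 m and x of small_collet_center in the frame of tote_grip between -0.072 and 0.072 m and y of small_collet_center in the frame of tote_grip between -0.047 and 0.047 m and z of small_collet_center in the frame of tote_grip between -0.08 and -0.04 m); the robot touches nothing.
It fails at once if the tote is tipped more than 20 degrees (angle between tote_grip's own z axis and vertical above 0.35 rad).
It fails at once if a collet leaves the tote (not (x of big_collet_center in the frame of tote_grip between -0.072 and 0.072 m and y of big_collet_center in the frame of tote_grip between -0.047 and 0.047 m and z of big_collet_center in the frame of tote_grip between -0.08 and -0.04 m and x of small_collet_center in the frame of tote_grip between -0.072 and 0.072 m and y of small_collet_center in the frame of tote_grip between -0.047 and 0.047 m and z of small_collet_center in the frame of tote_grip between -0.08 and -0.04 m)).
It fails at once if the tote is dropped: let go with its underside more than 20 mm above the stand's top (contact force between the fingers and tote below 0.05 N and z of tote_grip in the frame of stand_floor above 0.098 m).
It also fails if it takes over 48 s, if anything falls off the work surface, if the arm or the gripper's body presses on something with over 40 N, if the wrist force passes 120 N, or if a joint passes its speed limit or range.

### The arm

A 6-joint arm with a two-finger parallel gripper is mounted at the origin on the work surface. World frame = base frame: x ahead of the robot, y to its left, z up, the work surface at z = 0. Lengths are in mm, angles in degrees, forces in N, time in s.
With the tool pointing down it reaches from about 350 to 850 mm from the base axis. Payload 8.1 kg.
Tool frame: the origin (TCP) lies between the finger pads; the fingertips stand 8 mm ahead of it and the grasp point (between the pads) lies 11 mm behind it (r.tip_extent is the distance from the TCP to the fingertips, in mm); z points along the fingers, y is the direction in which the jaws open and shut (so a half turn about z gives the same grasp; the last joint's range is limited). The gripper opens to 85 mm and grips with 20 to 120 N. Pads are 22 mm wide; open, the fingers measure 114 mm over their backs; the gripper's body (76 mm by 85 mm) begins 54 mm behind the grasp point. The pads swing forward as they close: fully open they stand 13 mm farther back than shut.
Start: joints at [-73.19, 7.471, 85.268, -0, 87.261, -4.893], TCP at [221.903, -557.462, 239.292] pointing down, gripper open.
Joint ranges: [-169.43, 169.43], [-51.17, 129.36], [1.28, 143.12], [-76.62, 256.62], [0, 156.53], [-152.29, 152.29]. Speed limits (degrees/s): [136.94, 136.94, 159.86, 180, 180, 180].

### API

Orientations are given as [roll, pitch, yaw] about the fixed x, y, z axes, in that order (R = Rz(yaw) Ry(pitch) Rx(roll)).
In Python, from bench import sensors, viewer, hand_in, r gives the robot as it stands. The module is installed in compiled form; this text tells all that it offers.
- The arm moves only by the tool move_arm, never from a script. Its argument "rows" is a list that holds one entry, the list of rows, each a list of 6 numbers: the shift along the tool's x, y, z in m, then the turn, a rotation vector about the tool's x, y, z in degrees. In form: [[[tx, ty, tz, rx, ry, rz], ...]]. A call has 1 to 20 rows; each row is the pose to reach, as a shift and turn from the pose commanded when the call began, along the tool's axes at that moment; what a row does not reach only later rows make up. A row lasts 1/10 s, in which the tool goes at most 50 mm and 8.59 degrees, less where a joint would pass 70% of its speed; a pose out of reach is approached as far as the arm can. A call with a gripper value outside its range is refused whole. "grip" is the opening, from 0 (shut) to 1 (fully open), set as the call begins (left out, the last holds). The fingers move at their own pace and stop on an object; "newtons" is the grip in N (left out, the last holds). Time passes only in rows, so rows that repeat a pose let the fingers close. It gives the time, the measured TCP pose, the force and the opening at its end, in the units of the state.
- sensors.sense(): the state, without advancing time (a new reading comes with each control period).
- viewer.snapshot(name): name is "side" or "top"; returns a dict with "color" (400x640x3 uint8, red, green, blue), "camera_matrix" (3x3 intrinsics, pixels), "R" (3x3) and "t" (3): a world point X has camera coordinates R X + t. Camera axes: x right, y down, z forward; pixel columns grow to the right and rows downward; lengths in mm; the calibration is good to about 2 mm. A picture is of the moment at which its call begins. There is no depth.
- hand_in(): hands the job in, once; it reports no verdict.
The state is a dict: "time": time; "joint_pos": joint angles; "qd": joint speeds; "joint_efforts": joint torques, N m; "tool_pos": TCP position; "tcp_rot": TCP orientation; "ft_force": force on the tool from outside, world axes, zero at the start; "wrist_torque": the same for the moment, N m; "finger_gap": finger opening in mm.
Only numpy, scipy, OpenCV 4.12 (cv2) and the standard library are available. Lean on these libraries where they do the work, as an engineer would, in place of code of your own. Each camera call takes 0.05 s, during which the arm holds its last target.

## Working session

There is one attempt and no reset: what is moved stays moved. The work goes in short steps, Python scripts to look and compute and a tool call to move; the robot and the scene stay as the last step left them, time stands still between calls to the robot, and variables do not carry over. Pictures are saved under pics/ and viewed, and the job is handed in when it is done.

Besides the shell and the picture viewer there is one more tool, called after "Request:" as a command line: name --argument value ..., lists and objects as JSON in quotes. move_arm: Moves the arm, as the interface text tells. Its arguments: {"type":"object","properties":{"rows":{"type":"array","items":{"type":"array","items":{"type":"array","items":{"type":"number"}}}},"grip":{"type":"number"},"newtons":{"type":"number"}},"required":["rows"]}

```bash
mkdir -p pics; cat > h.py <<'E'
import numpy as np, cv2, pickle
from bench import sensors, viewer, hand_in, r
def snap(n,out):
    s=viewer.snapshot(n); cv2.imwrite(f'pics/{out}.png',cv2.cvtColor(s['color'],cv2.COLOR_RGB2BGR)); pickle.dump(s,open(f'pics/{out}.pkl','wb')); return s
def ray(s,u,v,z):
    K,R,t=map(np.array,(s['camera_matrix'],s['R'],s['t']))
    d=R.T@np.linalg.inv(K)@np.array([u,v,1.]); c=-R.T@t.ravel()
    return c+d*(z-c[2])/d[2]
def proj(s,X):
    p=np.array(s['R'])@np.array(X)+np.array(s['t']).ravel(); p=np.array(s['camera_matrix'])@p; return p[:2]/p[2]
def load(o): return pickle.load(open(f'pics/{o}.pkl','rb'))
def crop(o,x0,y0,x1,y1,k,out):
    im=cv2.imread(f'pics/{o}.png')[y0:y1,x0:x1]; cv2.imwrite(f'pics/{out}.png',cv2.resize(im,None,fx=k,fy=k,interpolation=cv2.INTER_CUBIC))
E
python3 - <<'E'
from h import *
for n in('top','side'):
    s=snap(n,n+'0'); print(n,-np.array(s['R']).T@np.array(s['t']).ravel(), np.array(s['R']).round(2).tolist())
print(sensors.sense())
E
```

```text
top [ 377.17467908   -2.14662108 1112.65509512] [[0.01, -1.0, -0.0], [-1.0, -0.01, -0.1], [0.1, 0.0, -1.0]]
side [194.39490729 581.05187029 719.28594923] [[-0.91, -0.42, -0.01], [-0.29, 0.65, -0.7], [0.3, -0.63, -0.71]]
{'time': 0.1, 'joint_pos': array([-7.31891525e+01,  7.51276293e+00,  8.53228702e+01, -1.54466121e-03,
        8.72618172e+01, -4.89113205e+00]), 'qd': array([ 0.02563631, -0.0907251 , -0.19519002,  0.02203744,  0.0288851 ,
        0.03525555]), 'joint_efforts': array([ 7.82983316e-04, -5.70951712e+01, -5.01940978e+01, -1.47705123e-04,
        8.09996476e-03, -5.04625223e-05]), 'tool_pos': array([ 221.75747359, -556.99502816,  238.33028492]), 'tcp_rot': array([-1.79902773e+02, -6.77172452e-03,  2.17020489e+01]), 'ft_force': array([ 0.56599254, -0.04846941,  0.15421707]), 'wrist_torque': array([-0.01759065,  0.00088471, -0.01844333]), 'finger_gap': 85.20995538784605}
```

View pics/top0.png

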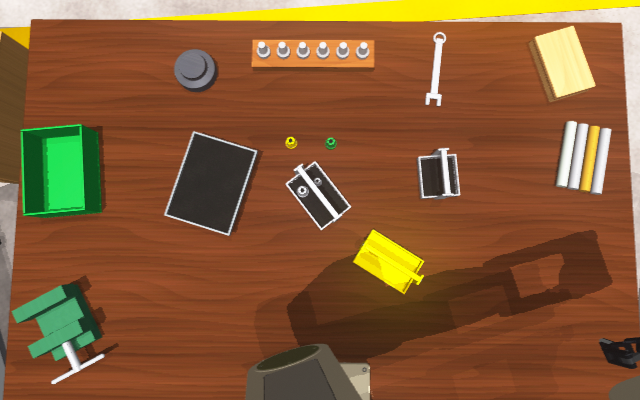

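View pics/side0.png

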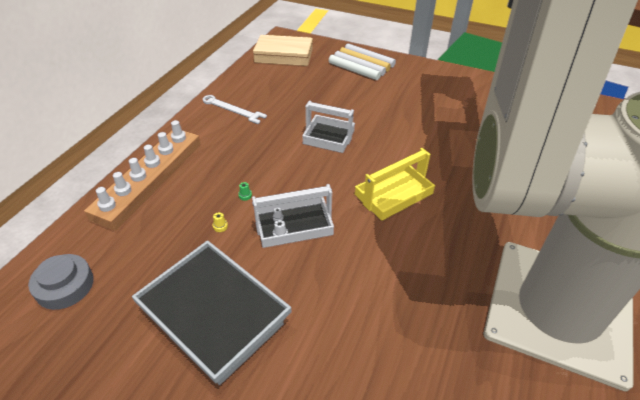

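Three things could pass for the tote in the top view: a grey one at (319,195) with two collets inside, a shorter empty grey one at (439,175), and a yellow one at (390,262). I choose the one at (319,195). The stand is the dark-topped rectangle at (211,183). Next, close crops to check.

```bash
python3 - <<'E'
from h import *
crop('top0',270,120,370,240,5,'ct'); crop('top0',155,120,275,245,4,'cs'); crop('side0',230,170,350,260,6,'cd')
E
```

```text
(no output)
```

View pics/ct.png

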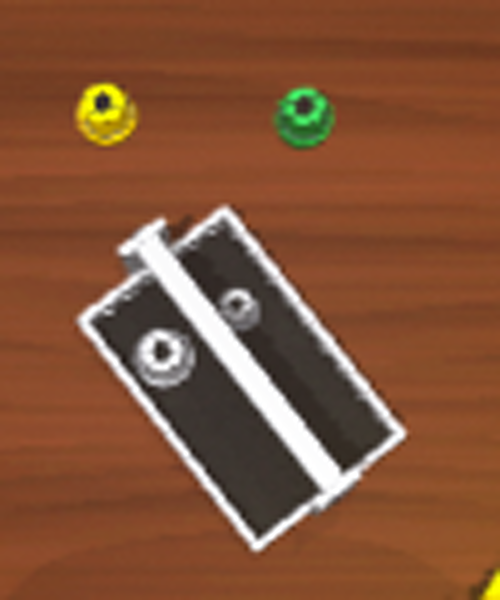

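View pics/cs.png

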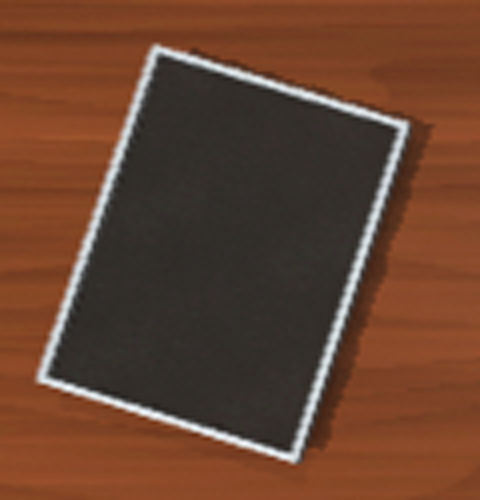

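View pics/cd.png

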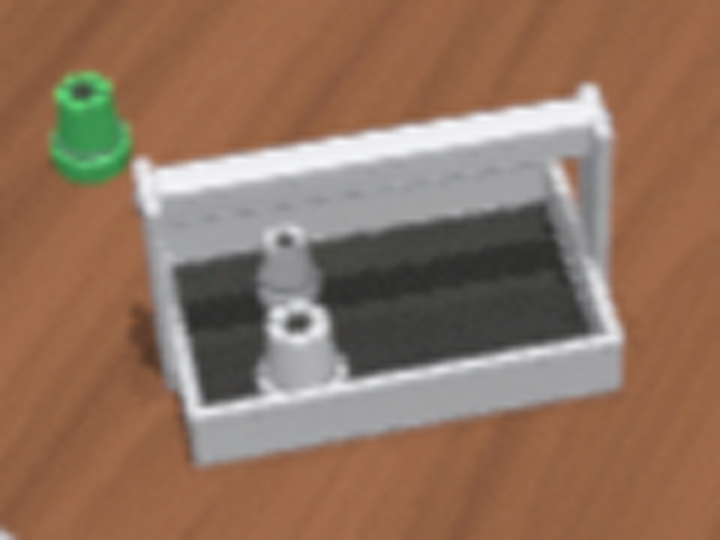

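The crops confirm it. The chosen tote is long and grey, with the big collet at top pixel (303,191) and the small one at (318,182). The stand's corners are clear.

```bash
python3 - <<'E'
from h import *
s=load('top0'); d=load('side0')
T=[ray(s,270+a/5,120+b/5,24) for a,b in[(80,318),(228,210),(404,433),(257,550)]]
S=[ray(s,155+a/4,120+b/4,55) for a,b in[(153,44),(411,122),(297,462),(38,381)]]
for n,P in(('tote',T),('stand',S)):
    P=np.array(P); print(n,P.mean(0).round(1),[np.linalg.norm(P[i]-P[(i+1)%4]).round(1) for i in range(4)],
     [np.degrees(np.arctan2(*(P[i]-P[(i+1)%4])[[1,0]])).round(1) for i in range(4)])
# bar ends (centerline top) in top
B=[ray(s,270+a/5,120+b/5,86) for a,b in[(144,238),(336,490)]]
print('bar',np.round(B,1),np.mean(B,0).round(1),np.degrees(np.arctan2(*(B[0]-B[1])[[1,0]])))
# side: tote rim corners
C=[ray(d,230+a/6,170+b/6,24) for a,b in[(195,415),(620,345)]]; print('side front rim',np.round(C,1),'tote top view',np.round(T,1))
C=[ray(d,u,v,55) for u,v in[(208,244),(289,308),(217,372),(135,297)]]; print('side stand',np.round(np.mean(C,0),1)); print(np.round(C,1));print(np.round(S,1))
print('collets', ray(s,270+163/5,120+355/5,32).round(), ray(s,270+239/5,120+303/5,28).round())
E
```

```text
tote [499.1  14.4  24. ] [np.float64(87.9), np.float64(136.4), np.float64(89.3), np.float64(139.5)] [np.float64(126.9), np.float64(38.4), np.float64(-51.1), np.float64(-142.2)]
stand [523.7 263.3  55. ] [np.float64(159.4), np.float64(208.1), np.float64(157.7), np.float64(207.6)] [np.float64(73.4), np.float64(-17.1), np.float64(-106.8), np.float64(163.4)]
bar [[555.1  58.3  86. ]
 [441.6 -29.1  86. ]] [498.4  14.6  86. ] 37.57247643783639
side front rim [[529.   92.   24. ]
 [418.8   9.4  24. ]] tote top view [[526.9  92.1  24. ]
 [579.8  21.8  24. ]
 [472.8 -62.9  24. ]
 [416.8   6.6  24. ]]
side stand [524.9 263.4  55. ]
[[597.5 164.4  55. ]
 [406.  221.5  55. ]
 [452.5 359.6  55. ]
 [643.6 308.1  55. ]]
[[645.9 309.4  55. ]
 [600.4 156.7  55. ]
 [401.5 218.   55. ]
 [447.  368.9  55. ]]
collets [508.  52.  32.] [534.  16.  28.]
```

```bash
cat >> h.py <<'E'
def delta(p0,yaw0,p1,yaw1):
    a=np.radians(yaw0); d=np.array(p1,float)-p0
    return np.round([(d@[np.cos(a),np.sin(a),0])/1e3,(d@[np.sin(a),-np.cos(a),0])/1e3,-d[2]/1e3,0,0,-(yaw1-yaw0)],4)
E
python3 - <<'E'
from h import *
print(delta([221.9,-557.5,239.3],21.7,[502,17,160],38))
E
```

```text
[  0.4727  -0.4302   0.0793   0.       0.     -16.3   ]
```

Request:
move_arm --rows '[[[0.012, -0.011, 0, 0, 0, -0.4], [0.036, -0.033, 0, 0, 0, -1.2], [0.066, -0.06, 0.005, 0, 0, -2.3], [0.1, -0.091, 0.012, 0, 0, -3.4], [0.134, -0.122, 0.02, 0, 0, -4.6], [0.168, -0.153, 0.026, 0, 0, -5.8], [0.202, -0.184, 0.032, 0, 0, -7], [0.236, -0.215, 0.038, 0, 0, -8.1], [0.27, -0.246, 0.044, 0, 0, -9.3], [0.304, -0.277, 0.05, 0, 0, -10.5], [0.338, -0.308, 0.056, 0, 0, -11.7], [0.372, -0.339, 0.062, 0, 0, -12.8], [0.406, -0.37, 0.068, 0, 0, -14], [0.434, -0.395, 0.073, 0, 0, -15], [0.456, -0.415, 0.077, 0, 0, -15.7], [0.468, -0.426, 0.079, 0, 0, -16.1], [0.473, -0.43, 0.079, 0, 0, -16.3], [0.473, -0.43, 0.079, 0, 0, -16.3], [0.473, -0.43, 0.079, 0, 0, -16.3], [0.473, -0.43, 0.079, 0, 0, -16.3]]]' --grip 1 --newtons 60

```text
time: 2.1
tool_pos: [502.1, 16.0, 160.4]
tcp_rot: [180.0, 0.0, 37.9]
ft_force: [-0.6, -0.5, -0.5]
finger_gap: 85.3
```

```bash
python3 - <<'E'
from h import *
s=snap('side','side1'); q=sensors.sense(); print(q['time'],q['joint_pos'],q['tool_pos'],q['tcp_rot'])
E
```

```text
2.15 [-4.01286756e+00 -4.80220452e+00  1.06079728e+02 -1.09591744e-02
  7.87070888e+01  4.80658518e+01] [502.2170744   16.0269621  160.47004583] [ 1.79981722e+02 -4.26444609e-03  3.79234260e+01]
```

View pics/side1.png

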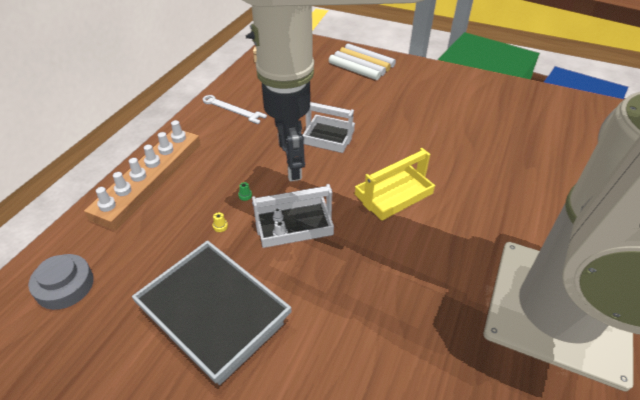

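The side view shows the open fingers in line over the middle of the bar, with the tote and both collets undisturbed at about (293,215). I'll descend 93 mm.

Request:
move_arm --rows '[[[0, 0, 0.006, 0, 0, 0], [0, 0, 0.018, 0, 0, 0], [0, 0, 0.03, 0, 0, 0], [0, 0, 0.042, 0, 0, 0], [0, 0, 0.054, 0, 0, 0], [0, 0, 0.066, 0, 0, 0], [0, 0, 0.076, 0, 0, 0], [0, 0, 0.084, 0, 0, 0], [0, 0, 0.09, 0, 0, 0], [0, 0, 0.093, 0, 0, 0], [0, 0, 0.093, 0, 0, 0], [0, 0, 0.093, 0, 0, 0]]]'

```text
time: 3.35
tool_pos: [502.7, 17.0, 67.7]
tcp_rot: [180.0, -0.0, 38.0]
ft_force: [-0.2, -0.0, 0.3]
finger_gap: 85.5
```

```bash
python3 - <<'E'
from h import *
s=snap('side','side2'); crop('side2',200,100,360,260,4,'c2')
print(sensors.sense()['tool_pos'])
E
```

```text
[502.78083878  16.9396526   67.82505202]
```

View pics/c2.png

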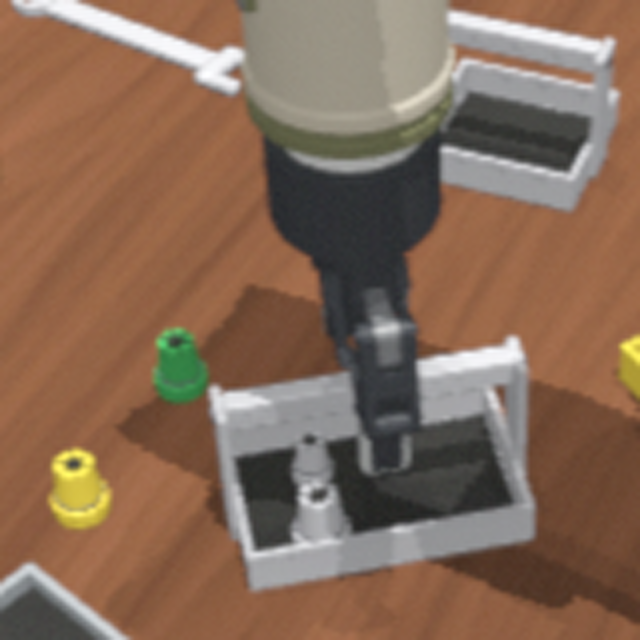

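The fingers straddle the bar near its middle and are clear of both collets at (320,515) and (310,460) in the crop. Closing now.

Request:
move_arm --rows '[[[0, 0, 0, 0, 0, 0], [0, 0, 0, 0, 0, 0], [0, 0, 0, 0, 0, 0], [0, 0, 0, 0, 0, 0], [0, 0, 0, 0, 0, 0], [0, 0, 0, 0, 0, 0], [0, 0, 0, 0, 0, 0], [0, 0, 0, 0, 0, 0], [0, 0, 0, 0, 0, 0], [0, 0, 0, 0, 0, 0], [0, 0, 0, 0, 0, 0], [0, 0, 0, 0, 0, 0]]]' --grip 0 --newtons 60

```text
time: 4.6
tool_pos: [502.4, 16.9, 67.3]
tcp_rot: [180.0, -0.0, 38.0]
ft_force: [1.0, -2.8, -0.8]
finger_gap: 11.0
```

The gap reads 11 mm, which suits the 12 mm bar. Lifting gently.

Request:
move_arm --rows '[[[0, 0, -0.001, 0, 0, 0], [0, 0, -0.003, 0, 0, 0], [0, 0, -0.006, 0, 0, 0], [0, 0, -0.01, 0, 0, 0], [0, 0, -0.015, 0, 0, 0], [0, 0, -0.021, 0, 0, 0], [0, 0, -0.027, 0, 0, 0], [0, 0, -0.033, 0, 0, 0], [0, 0, -0.039, 0, 0, 0], [0, 0, -0.045, 0, 0, 0], [0, 0, -0.051, 0, 0, 0], [0, 0, -0.057, 0, 0, 0], [0, 0, -0.063, 0, 0, 0], [0, 0, -0.069, 0, 0, 0], [0, 0, -0.075, 0, 0, 0], [0, 0, -0.08, 0, 0, 0], [0, 0, -0.085, 0, 0, 0], [0, 0, -0.088, 0, 0, 0], [0, 0, -0.09, 0, 0, 0], [0, 0, -0.09, 0, 0, 0]]]'

```text
time: 6.6
tool_pos: [502.5, 17.0, 157.5]
tcp_rot: [180.0, -0.0, 38.0]
ft_force: [0.2, 0.2, -5.2]
finger_gap: 10.7
```

```bash
python3 - <<'E'
from h import *
s=snap('side','side3'); crop('side3',200,60,360,240,4,'c3')
s=snap('top','top3'); crop('top3',250,110,380,250,4,'c3t')
q=sensors.sense();print(q['tool_pos'],q['tcp_rot'],q['ft_force'],q['finger_gap'],q['time'])
g=np.array([499,14.5])
print(delta([502.3,17,157.3],38,[524+4*np.cos(np.radians(17)),263.3-4*np.sin(np.radians(17)),157.3],-17))
E
```

```text
[502.22690042  16.98079596 157.09167313] [-1.79988121e+02  1.46589666e-02  3.80045005e+01] [-0.51175067 -0.40855412 -5.30357254] 11.049871012974776 6.7
[ 0.171  -0.1775 -0.      0.      0.     55.    ]
```

View pics/c3.png

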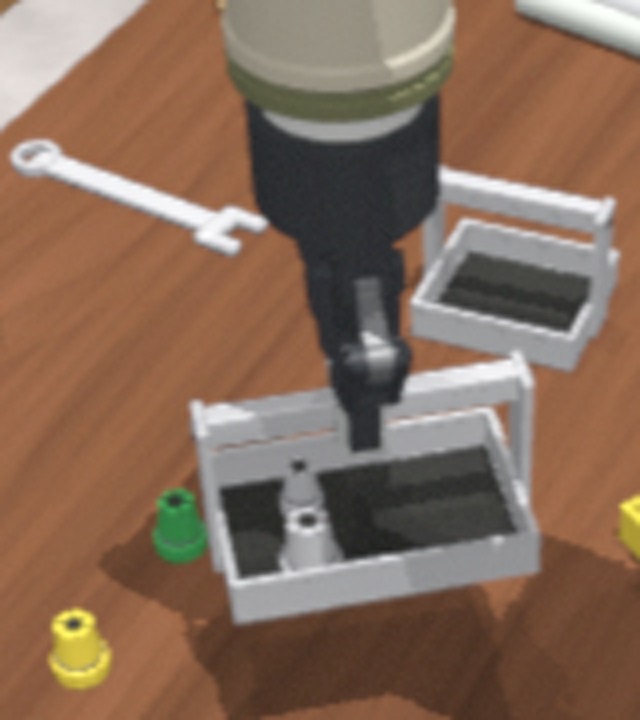

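View pics/c3t.png

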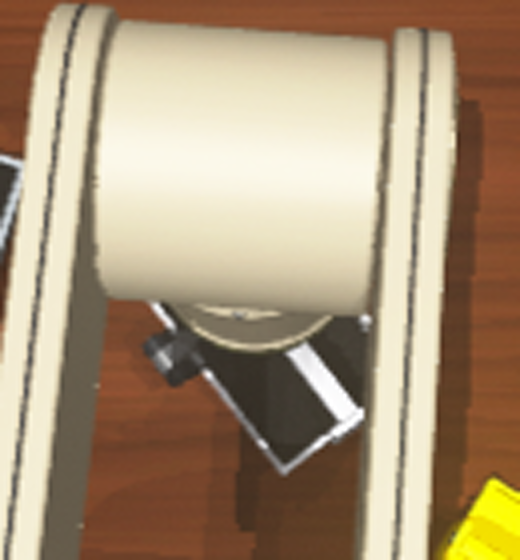

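The lift is clean: both collets still stand in the tote, at (310,540) and (300,490) in the side crop. Next I check the tilt numerically.

```bash
python3 - <<'E'
from h import *
s=load('side0')
for n,a,z,b in[('rimL',(262.5,239.2),24,(257.5,206.2)),('rimR',(333.3,227.5),24,(334.5,195)),('postL',(253.8,197.2),88,(249.2,161.2)),('postR',(328,185),88,(330,149.2))]:
    X=ray(s,*a,z); print(n,X.round(),'pred',proj(s,X+[0,0,90]).round(1),'obs',b)
E
```

```text
rimL [529.  92.  24.] pred [258.4 206.1] obs (257.5, 206.2)
rimR [419.   9.  24.] pred [334.6 194.3] obs (334.5, 195)
postL [563.  54.  88.] pred [249.  160.5] obs (249.2, 161.2)
postR [450. -33.  88.] pred [328.9 148.3] obs (330, 149.2)
```

The tote is level within about 1° (residuals of 1 px). Carrying it over the stand with a −55° turn.

Request:
move_arm --rows '[[[0.001, -0.001, 0, 0, 0, 0.4], [0.005, -0.005, 0, 0, 0, 1.7], [0.011, -0.012, 0, 0, 0, 3.7], [0.02, -0.021, 0, 0, 0, 6.4], [0.031, -0.032, 0, 0, 0, 9.8], [0.043, -0.044, 0, 0, 0, 13.8], [0.056, -0.058, 0, 0, 0, 18.1], [0.071, -0.073, 0, 0, 0, 22.7], [0.086, -0.089, 0, 0, 0, 27.5], [0.1, -0.104, 0, 0, 0, 32.3], [0.115, -0.119, 0, 0, 0, 36.9], [0.128, -0.133, 0, 0, 0, 41.3], [0.14, -0.146, 0, 0, 0, 45.2], [0.151, -0.157, 0, 0, 0, 48.6], [0.16, -0.166, 0, 0, 0, 51.3], [0.166, -0.172, 0, 0, 0, 53.3], [0.17, -0.176, 0, 0, 0, 54.6], [0.171, -0.1775, 0, 0, 0, 55], [0.171, -0.1775, 0, 0, 0, 55], [0.171, -0.1775, 0, 0, 0, 55]]]'

```text
time: 8.7
tool_pos: [527.7, 261.8, 157.1]
tcp_rot: [180.0, 0.0, -17.0]
ft_force: [1.4, 0.1, -5.2]
finger_gap: 11.0
```

```bash
python3 - <<'E'
from h import *
s=snap('side','side4'); crop('side4',110,120,310,380,3,'c4')
s=snap('top','top4'); crop('top4',150,110,290,250,4,'c4t')
q=sensors.sense();print(q['tool_pos'],q['tcp_rot'],q['ft_force'],q['finger_gap'],q['time'])
E
```

```text
[527.78866814 261.78069749 157.23769385] [ 1.79990388e+02  4.73028614e-03 -1.69997787e+01] [-0.43615906 -0.67739636 -5.09812167] 11.128499511285288 8.8
```

View pics/c4.png

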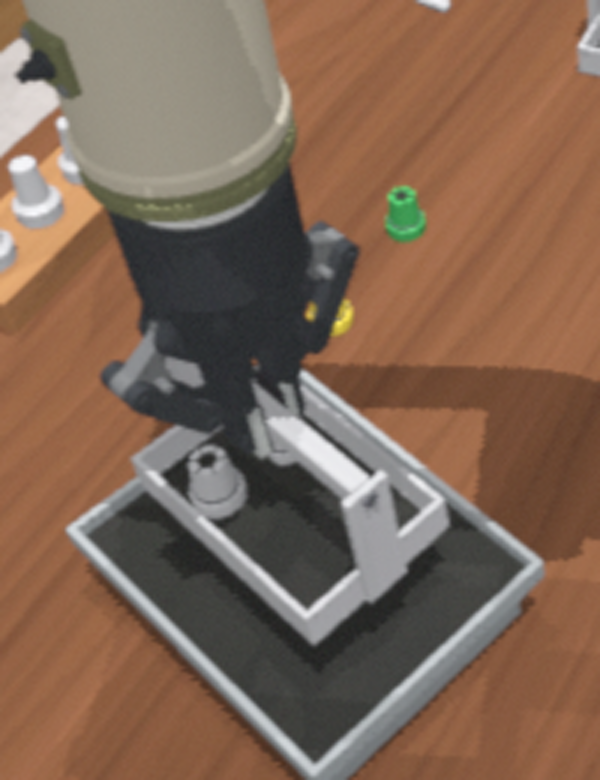

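View pics/c4t.png

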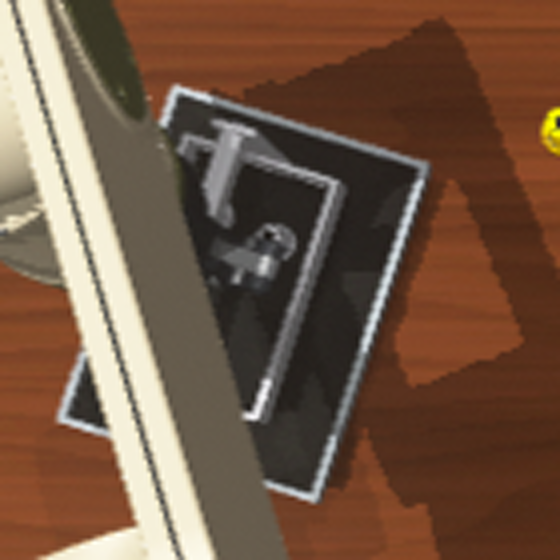

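The tote hangs over the stand, parallel to its rim, with the big collet visible at side crop (215,485). Checking the centring.

```bash
python3 - <<'E'
from h import *
s=load('top4'); c,sn=np.cos(np.radians(-17)),np.sin(np.radians(-17)); Rz=np.array([[c,-sn],[sn,c]]);C=np.array([523.9,263.3])
for u in[(342,182),(258,420)]: print((Rz.T@(ray(s,150+u[0]/4,110+u[1]/4,114)[:2]-C)).round(1))
print('want (70,-45),(-70,-45)')
d=load('side4')
for u in[(133,460),(315,640),(450,500)]: print('side',(Rz.T@(ray(d,110+u[0]/3,120+u[1]/3,114)[:2]-C)).round(1))
E
```

```text
[ 69.6 -48.3]
[-68.9 -46.4]
want (70,-45),(-70,-45)
side [70.7 44.8]
side [-78.8  48.7]
side [-69.5 -47. ]
```

It is centred within about 3 mm, against about 25 mm to spare. Lowering to just above contact.

Request:
move_arm --rows '[[[0, 0, 0.001, 0, 0, 0], [0, 0, 0.003, 0, 0, 0], [0, 0, 0.006, 0, 0, 0], [0, 0, 0.01, 0, 0, 0], [0, 0, 0.014, 0, 0, 0], [0, 0, 0.018, 0, 0, 0], [0, 0, 0.022, 0, 0, 0], [0, 0, 0.026, 0, 0, 0], [0, 0, 0.03, 0, 0, 0], [0, 0, 0.033, 0, 0, 0], [0, 0, 0.036, 0, 0, 0], [0, 0, 0.038, 0, 0, 0], [0, 0, 0.04, 0, 0, 0], [0, 0, 0.041, 0, 0, 0], [0, 0, 0.042, 0, 0, 0], [0, 0, 0.043, 0, 0, 0], [0, 0, 0.043, 0, 0, 0], [0, 0, 0.043, 0, 0, 0]]]'

```text
time: 10.6
tool_pos: [527.8, 262.1, 114.3]
tcp_rot: [-180.0, -0.0, -17.0]
ft_force: [-0.3, 0.8, -4.6]
finger_gap: 10.8
```

Request:
move_arm --rows '[[[0, 0, 0.0005, 0, 0, 0], [0, 0, 0.001, 0, 0, 0], [0, 0, 0.0015, 0, 0, 0], [0, 0, 0.0015, 0, 0, 0], [0, 0, 0.0015, 0, 0, 0]]]'

```text
time: 11.1
tool_pos: [527.8, 262.1, 112.7]
tcp_rot: [180.0, 0.0, -17.0]
ft_force: [-0.2, -0.2, -4.7]
finger_gap: 10.7
```

Request:
move_arm --rows '[[[0, 0, 0.0003, 0, 0, 0], [0, 0, 0.0006, 0, 0, 0], [0, 0, 0.001, 0, 0, 0], [0, 0, 0.001, 0, 0, 0], [0, 0, 0.001, 0, 0, 0]]]'

```text
time: 11.6
tool_pos: [528.0, 262.1, 112.3]
tcp_rot: [-180.0, -0.0, -17.0]
ft_force: [-3.3, -1.9, 1.0]
finger_gap: 11.0
```

The vertical force went from −4.7 N to +1 N, so the tote is resting on the stand. Opening.

Request:
move_arm --rows '[[[0, 0, 0, 0, 0, 0], [0, 0, 0, 0, 0, 0], [0, 0, 0, 0, 0, 0], [0, 0, 0, 0, 0, 0], [0, 0, 0, 0, 0, 0], [0, 0, 0, 0, 0, 0], [0, 0, 0, 0, 0, 0], [0, 0, 0, 0, 0, 0], [0, 0, 0, 0, 0, 0], [0, 0, 0, 0, 0, 0], [0, 0, 0, 0, 0, 0], [0, 0, 0, 0, 0, 0]]]' --grip 1

```text
time: 12.8
tool_pos: [527.8, 262.1, 111.8]
tcp_rot: [180.0, -0.0, -17.0]
ft_force: [-0.3, 0.1, -0.2]
finger_gap: 85.8
```

```bash
python3 - <<'E'
from h import *
s=snap('side','side5'); crop('side5',110,120,310,380,3,'c5')
q=sensors.sense();print(q['ft_force'],q['finger_gap'],q['time'])
E
```

```text
[0.01628248 1.11402823 0.14312006] 85.25559041682459 12.85
```

View pics/c5.png

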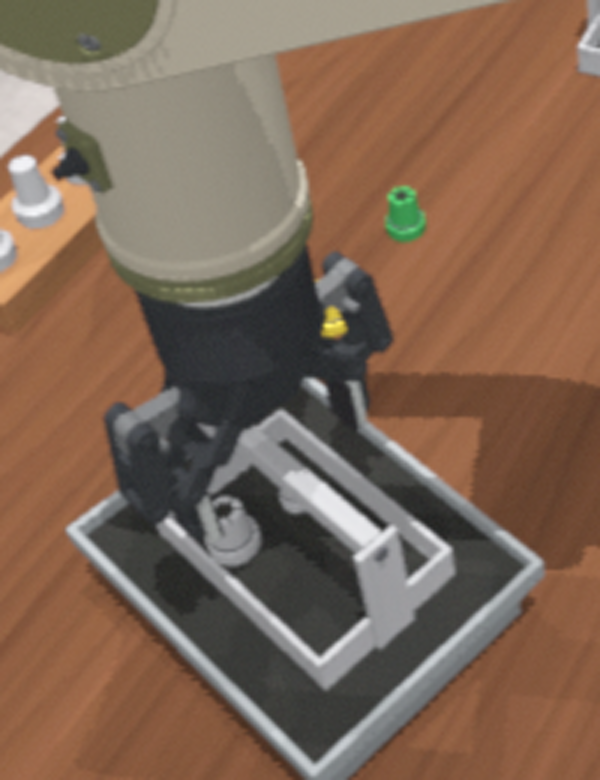

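The fingers are fully open and clear of the bar. The tote is flat inside the rim, with the big collet at (232,530) and the small one at (290,495). Retreating straight up and then back, so I can see the tote.

Request:
move_arm --rows '[[[0, 0, -0.004, 0, 0, 0], [0, 0, -0.012, 0, 0, 0], [0, 0, -0.024, 0, 0, 0], [0, 0, -0.04, 0, 0, 0], [0, 0, -0.06, 0, 0, 0], [0, 0, -0.08, 0, 0, 0], [0, 0, -0.1, 0, 0, 0], [0, 0, -0.12, 0, 0, 0], [0, 0.03, -0.13, 0, 0, 0], [0, 0.06, -0.135, 0, 0, 0], [0, 0.09, -0.14, 0, 0, 0], [0, 0.12, -0.14, 0, 0, 0], [0, 0.15, -0.14, 0, 0, 0], [0, 0.18, -0.14, 0, 0, 0], [0, 0.21, -0.14, 0, 0, 0], [0, 0.24, -0.14, 0, 0, 0], [0, 0.26, -0.14, 0, 0, 0], [0, 0.27, -0.14, 0, 0, 0], [0, 0.27, -0.14, 0, 0, 0], [0, 0.27, -0.14, 0, 0, 0]]]'

```text
time: 14.85
tool_pos: [449.3, 4.4, 252.5]
tcp_rot: [-180.0, -0.1, -17.0]
ft_force: [-1.0, -0.1, -1.3]
finger_gap: 85.3
```

```bash
python3 - <<'E'
from h import *
s=snap('side','side6'); crop('side6',110,200,310,380,3,'c6')
s=snap('top','top6'); crop('top6',150,110,290,250,4,'c6t')
print(sensors.sense()['tool_pos'])
E
```

```text
[449.16405761   4.74889576 252.04640861]
```

View pics/c6.png

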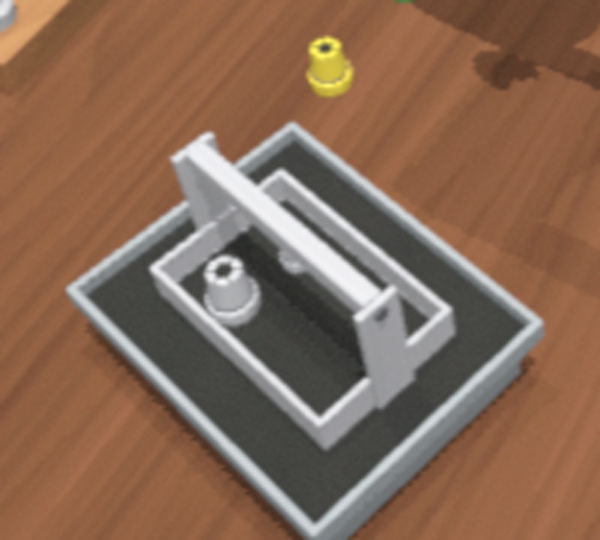

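View pics/c6t.png

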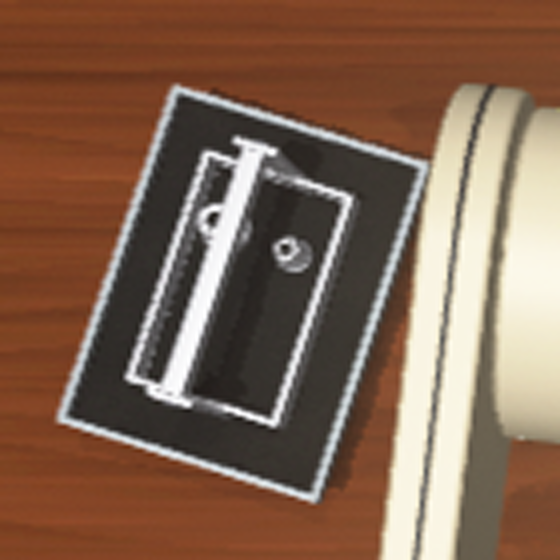

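Both views show the tote flat and centred inside the rim, with clear gaps on all sides. Both collets stand in it, at top crop (212,222) and (290,252), and the robot is clear. Handing in.

```bash
python3 - <<'E'
from h import *
hand_in()
E
```

```text
the job is handed in; nothing more can be done
```

I picked up the longer grey tote by its handle and carried it level to the inspection stand. I set it down there with both collets inside and then handed the job in; `hand_in()` reports no verdict.

- **Lift:** the tote was level to about 1° in the side picture, with both collets standing in it.
- **Set-down:** it was on the stand before I let go. The vertical force went from −4.7 N to +1 N while the fingers still held the bar.
- **Final position:** the last pictures from both cameras show the tote flat inside the rim with gaps on every side. Just before lowering, it measured within about 3 mm of centre.
- **Collets and robot:** both collets were upright in the tote, and the robot was well clear.
- **Time:** about 15 s of the 48 s allowed.

One check disagreed: a tote corner read off the side picture before lowering was about 9 mm out. The other four corner readings were within 3.5 mm, so I took it as a reading error.

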